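# Shut the drinks cabinet and bolt its lid past the spring catch

### The job

Push the half-open lid of the oak cabinet right down shut. Then, with a fingertip, hold the sprung steel plate beside the bolt pressed down and, while it is down, push the bolt's upright tab past the plate's stud towards the lid, fully home, and let go so that the plate springs back up and locks the bolt. Only touch and push: do not grip or lift anything, and leave the glassware and other things standing where they are.

Things in the scene. Friction and masses are not known exactly. Their poses are not given: they have to be found in the camera images.
- cabinet: Fixed oak cabinet, 200 (x) by 340 (y) by 100 mm high; origin at the centre of its underside, its z up. Its left part (own y +31 to +170 mm) is a solid deck whose top, 100 mm up, carries the bolt and the sprung plate; its right part (own y -170 to +30 mm) is an open well under the hinged lid. Own -x faces the robot.
- lid (a joint): Angle of the lid in rad: 0 shut (its top level with the deck), grows as it opens; starts 0.45 to 0.85. A friction hinge along the cabinet's own y at the far (+x) rim keeps the lid where it is left; about 2 to 5 N downward on it shuts it.
- lid_front (a point): Middle of the upper free edge of the lid (the edge near the robot). The lid is an oak board 196 mm from hinge to free edge, 199 mm wide, 12 mm thick; on its top near the deck and 122 mm from the hinge stands a small steel bridge (24 mm high) that takes the bolt's nose. Moves with the lid.
- lid_hinge (a point): Middle of the lid's hinge axis, on the lid's underside 12 mm below its top; at own (96, -70, 88) mm of the cabinet.
- plunger (a joint): How far the sprung plate is pressed down, in m: 0 up, 0.012 hard stop. It takes 4 N to start and about 7 N at the stop, and springs back by itself. At 0.007 or more its stud is low enough for the bolt to pass; higher up the stud blocks the bolt.
- plate_top (a point): Centre of the top of the sprung steel plate, a level oblong 40 mm (cabinet x) by 82 mm (cabinet y), at own (-70, 89, 118) mm of the cabinet when up; moves down with it. Press it anywhere; a finger may slide along it. Its stud, 12 by 8 mm, 2 mm higher than the plate, is at its corner next to bolt and lid (own x -50 to -38, y 52 to 60 mm).
- bolt (a joint): How far the bolt has slid towards the lid (the cabinet's own -y), in m: starts at 0 to 0.010, is blocked at 0.012 by the stud while the plate is up; beyond 0.032 it has passed the stud, and 0.036 is fully home (hard stop). If the plate is let go between 0.012 and 0.032 the bolt itself keeps it down. Slides with about 1.5 N of friction.
- tab_face (a point): Centre of the pushed face (it looks to cabinet +y, away from the lid) of the bolt's upright steel tab: 56 mm along cabinet x, 10 mm thick, 29 mm tall, standing across above the plate, lower edge 5 mm above the raised plate. At own (-70, 84, 137.5) mm of the cabinet for bolt 0; moves with the bolt; axes as the cabinet's. The bolt's bar lies beyond the plate, x -35 to -10 mm, 22 mm high.
- decanter: Bystander: loose crystal decanter, 116 mm across, 222 mm tall; origin at the centre of its underside, right of the cabinet.
- tumbler_a: Bystander: loose glass tumbler, 82 mm across, 92 mm tall; origin at the centre of its underside, left of the cabinet.
- tumbler_b: Bystander: like tumbler_a, right of the cabinet.
- jigger: Bystander: loose steel jigger, 46 mm across, 78 mm tall, standing on the far left corner of the cabinet's deck; origin at the centre of its underside.
- coaster: Bystander: loose slate coaster, 100 by 100 by 7 mm, in front of the cabinet; origin at the centre of its underside.
- stopper: Bystander: the decanter's glass stopper, 48 mm across, 72 mm tall, standing on the coaster; origin at the centre of its underside.

How it is judged:
By the outcome, as a careful person would: the job done as asked, in the order asked, and still so for the second after the job is handed in, with the robot touching nothing.
It also fails if it takes over 40 s, if anything falls off the work surface, if the arm or the gripper's body presses on something with over 40 N, if the wrist force passes 120 N, or if a joint passes its speed limit or range.

### The arm

A 6-joint arm with a two-finger parallel gripper is mounted at the origin on the work surface. World frame = base frame: x ahead of the robot, y to its left, z up, the work surface at z = 0. Lengths are in m, angles in rad, forces in N, time in s.
With the tool pointing down it reaches from about 0.3 to 0.875 m from the base axis. Payload 6.4 kg.
Tool frame: the origin (TCP) lies midway between the tips of the shut fingers; the grasp point (between the pads) lies 19 mm behind it; z points along the fingers, y is the line along which they close (so a half turn about z gives the same grasp; the last joint's range is limited). The gripper opens to 85 mm and grips with 20 to 120 N. Pads are 22 mm wide; open, the fingers measure 114 mm over their backs; the gripper's body (76 mm by 85 mm) begins 54 mm behind the grasp point. The pads swing forward as they close: fully open they stand 13 mm farther back than shut.
Start: joints at [1.132, 0.181, 1.607, -0, 1.354, -0.206], TCP at [0.133, 0.56, 0.231] pointing down, gripper open.
Joint ranges: [-2.99, 2.99], [-0.89, 2.07], [0.3, 2.58], [-1.14, 4.28], [0, 2.63], [-3.12, 3.12]. Speed limits (rad/s): [2.57, 2.57, 3.01, 3.14, 3.14, 3.14].

### API

Orientations are given as a unit quaternion [w, x, y, z].
In Python, from bench import status, camera, ctrl gives the robot as it stands. The module is installed in compiled form; this text tells all that it offers.
- The arm moves only by the shell command python3 -m handwheel 'ROWS'. ROWS is JSON, a list that holds one entry, the list of rows, each a list of 7 numbers: the opening, from -1 (shut) to 1 (fully open), then the shift along the tool's x, y, z in cm, then the turn, a rotation vector about the tool's x, y, z in degrees. A call has 1 to 10 rows; each row is the pose to reach, as a shift and turn from the pose commanded when the call began, along the tool's axes at that moment; what a row does not reach only later rows make up. A row lasts 1/8 s, in which the tool goes at most 62.5 mm and 10.7 degrees, less where a joint would pass 70% of its speed; a pose out of reach is approached as far as the arm can. A call with a gripper value outside its range is refused whole. The fingers move at their own pace and stop on an object; the grip force is fixed at half the most. Time passes only in rows, so rows that repeat a pose let the fingers close. It gives the time, the measured TCP pose, the force, the opening and the grip force at its end, in the units of the state.
- status.get_obs(): the state, without advancing time (a new reading comes with each control period).
- camera(name): name is "scene" or "top" or "wrist"; returns a dict with "frame" (420x560x3 uint8, blue, green, red), "depth" (420x560 float32, m along the optical axis (not along the pixel's ray), 0 where there is no reading), "fx", "fy", "cx", "cy" (pixels), "extrinsics" (4x4, takes a point from camera to world coordinates); the wrist camera has in their place "hand_eye" (4x4, takes a point from camera to tool coordinates, whose origin is the TCP and whose axes are the flange's). Camera axes: x right, y down, z forward; pixel columns grow to the right and rows downward; lengths in m; the calibration is good to about 2 mm. A picture is of the moment at which its call begins: read the wrist's pose just before it.
- ctrl.hand_in(): hands the job in; it is judged then, once.
The state is a dict: "time_s": time; "q": joint angles; "dq": joint speeds; "joint_efforts": joint torques, N m; "eef_pos": TCP position; "eef_rot": TCP orientation; "wrist_force": force on the tool from outside, world axes, zero at the start; "torque": the same for the moment, N m; "opening": opening from 0.0 (shut) to 1.0 (fully open); "grasp_force": force on a finger pad.
Only numpy, scipy, OpenCV 4.12 (cv2) and the standard library are available. Lean on these libraries where they do the work, as an engineer would, in place of code of your own. Each camera call takes 0.05 s, during which the arm holds its last target. There are 200 camera calls.

## Working session

There is one attempt and no reset: what is moved stays moved. The work goes in short steps, Python scripts to look and compute and a shell command to move; the robot and the scene stay as the last step left them, time stands still between calls to the robot, and variables do not carry over. Pictures are saved under pics/ and viewed, at most 10 in all, crops included, and the job is handed in when it is done.

```bash
mkdir -p pics; cat > h.py <<'E'
import numpy as np, cv2
from bench import status, camera, ctrl
def pts(c):
    d=c["depth"]; v,u=np.indices(d.shape)
    P=np.stack([(u-c["cx"])/c["fx"]*d,(v-c["cy"])/c["fy"]*d,d],-1)
    T=np.array(c["extrinsics"]); return P@T[:3,:3].T+T[:3,3]
E
python3 - <<'E'
from h import *
for n in("scene","top"):
    c=camera(n); cv2.imwrite(f"pics/{n}0.png",c["frame"]); np.savez(f"{n}0.npz",P=pts(c),**c)
    print(n,c["fx"],np.round(c["extrinsics"],3).tolist())
o=status.get_obs(); print(o["time_s"],o["eef_pos"],o["eef_rot"],o["wrist_force"])
E
```

```text
scene 410.66895590697635 [[0.686, 0.533, -0.496, 1.08], [0.728, -0.484, 0.486, -0.561], [0.02, -0.694, -0.72, 0.878], [0.0, 0.0, 0.0, 1.0]]
top 392.16065689342537 [[0.026, -0.993, 0.115, 0.481], [-1.0, -0.025, 0.003, -0.057], [-0.001, -0.115, -0.993, 1.009], [0.0, 0.0, 0.0, 1.0]]
0.1 [0.13244434 0.55901417 0.23047861] [-2.31994367e-04  1.16149683e-01  9.93231397e-01 -7.67012450e-04] [ 0.10812526  0.10298013 -0.31963237]
```

View pics/scene0.png

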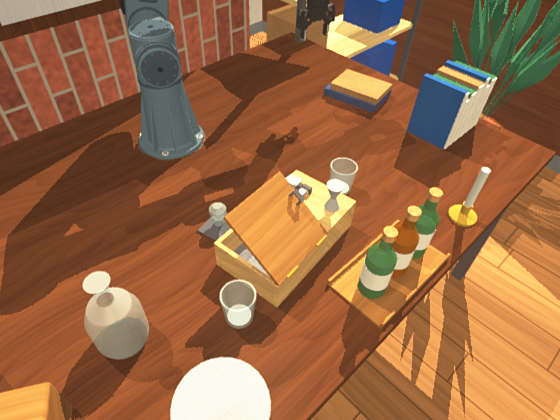

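View pics/top0.png

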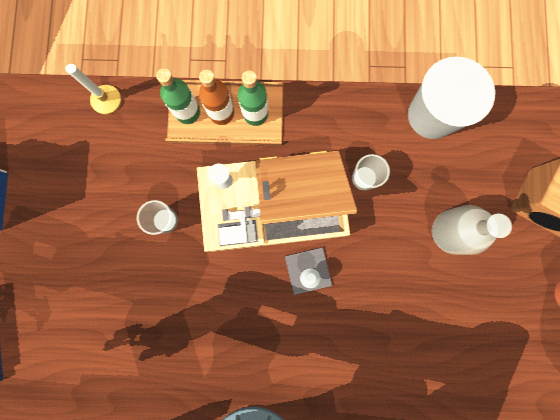

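The scene view shows the cabinet at about (285,240), with its lid half open. The top view shows the deck at (200-260,165-248), the plate at about (232,235), the tab at (252,232), the jigger at (218,176), and the coaster and stopper in front at (308,270). Next I measure the deck rectangle.

```bash
python3 - <<'E'
from h import *
d=np.load("top0.npz");P=d["P"];f=d["frame"]
s=np.load("scene0.npz")["P"]
# table check
print("table z",np.median(P[300:330,250:300,2]))
m=((P[...,2]>.093)&(P[...,2]<.107)).astype(np.uint8); m[:, :185]=0; m[:,360:]=0; m[:150]=0;m[260:]=0
pt=P[m>0]; print(len(pt))
r=cv2.minAreaRect((pt[:,:2]*1000).astype(np.float32)); print("deck rect",r,cv2.boxPoints(r).round(0).tolist())
for n,Q in(("top",P),("scene",s)):
    a=Q.reshape(-1,3); a=a[(a[:,0]>.3)&(a[:,0]<.75)&(a[:,1]>-.25)&(a[:,1]<.2)]
    k=a[(a[:,2]>.075)&(a[:,2]<.107)]; r=cv2.minAreaRect((k[:,:2]*1000).astype(np.float32)); print(n,"rim/deck",r)
    k=a[(a[:,2]>.108)&(a[:,2]<.13)]; print(n,len(k))
crop=f[145:260,185:365]; cv2.imwrite("pics/crop1.png",cv2.resize(crop,(720,460),interpolation=cv2.INTER_CUBIC))
z=(P[145:260,185:365,2]*1000); 
print(z[::5,::8].round().astype(int))
E
```

```text
table z 0.0005221889377750033
3932
deck rect ((610.88427734375, -51.87567138671875), (205.50929260253906, 382.0525207519531), 8.195886611938477) [[482.0, 123.0], [536.0, -256.0], [740.0, -226.0], [685.0, 152.0]]
top rim/deck ((559.6947021484375, -68.99459838867188), (312.56036376953125, 401.04779052734375), 7.935610294342041)
top 1893
scene rim/deck ((615.322021484375, -28.4312744140625), (407.146484375, 329.26220703125), 73.64964294433594)
scene 1433
[[   3   -1    0    3   -1   -2   -1   -1    3    2   -3    1    0   -1
     1    0    1    0    1    2   -1    0   -2]
 [  -3    2   -1    0    6   -1    0    4    0   -1    1    1    0    0
     1    1    0    2   -1   -3    0    1    3]
 [   1    1    1    0   -1   -1   -1   -1    0   -1    2   -1    0    0
    98  102  104  106  103  113    3    2    0]
 [  -1    0    0    2    0    0    1   -2    3   99  106  103  105  109
   110  112  115  116  115  120    0    2   88]
 [   0    3    3   -1  178   99  100   99   98  110  114  115  118  117
   124  120  125  127  127  128    0   -1   28]
 [   0    1  102  179  178  178   97   97  1
[... 1416 characters left out ...]
0   99  118  116  154  120  103   12   12   13   12
    15   11   12   12   10   12   90    2    4]
 [   2   -1    4  102  100  118  118  119  116  101   11   13   14   13
    13   14   89   85   88   86   87    4    3]
 [   2    1    1  101  101  122  122  118  118  103    8   88   89   86
    90   69   -2    2    0   -1    1   -2    1]
 [   1    2    0  101   99  102  100   97  102  100   36   -2    2   -2
    -2    2    3    2    0    0    2    2    2]
 [   1    1    0  102   84    3    1   -2    0    3   -5    3   -1    0
     1    2    7    7    0    1   -1    0    1]
 [   0   -3   -2    1    3   -1    2    2    0    1    0    1    1   10
     7    7    6    9    2   -5   -2    1    0]]
```

View pics/crop1.png

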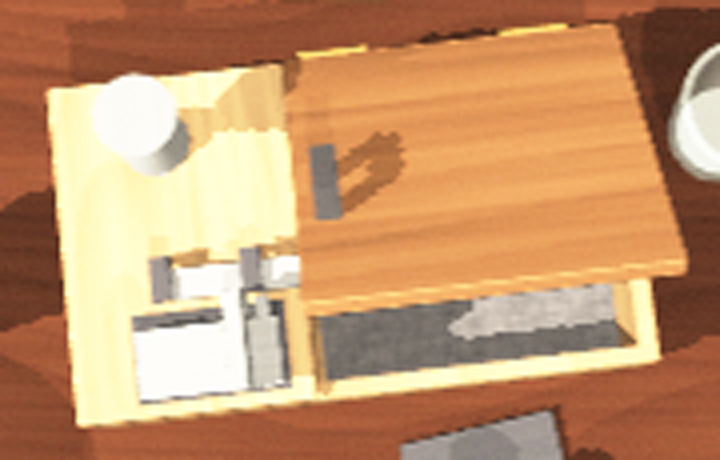

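The crop shows the deck's left edge from (47,90) to (80,425), the plate at (135-245,315-400), the tab at (262,340) and the lid's free edge near the row at 270-300. I'll fit the edges from the depth.

```bash
python3 - <<'E'
from h import *
d=np.load("top0.npz");P=d["P"]
z=P[...,2]
m=np.zeros(z.shape,np.uint8); R=np.s_[155:256,190:262]
m[R]=((z[R]>.09)&(z[R]<.107))
m[:, :190]=0
# left edge: first deck px per row ; front edge: last deck px per col
L=[];F=[];B=[]
for v in range(178,238):
    u=np.flatnonzero(m[v]); 
    if len(u): L.append(P[v,u[0],:2])
for u in range(206,256):
    v=np.flatnonzero(m[:,u])
    if len(v): F.append(P[v[-1],u,:2])
for u in range(225,250):
    v=np.flatnonzero(m[:,u])
    if len(v): B.append(P[v[0],u,:2])
def fit(p):
    vx,vy,x,y=cv2.fitLine((np.array(p)*1000).astype(np.float32),cv2.DIST_HUBER,0,.01,.01).ravel(); return np.array([vx,vy]),np.array([x,y])
for n,p in(("L",L),("F",F),("B",B)):
    v,c=fit(p); print(n,c,np.degrees(np.arctan2(v[1],v[0])))
# yaw from L (x dir) and F (y dir)
vL,cL=fit(L); vF,cF=fit(F); vB,cB=fit(B)
vF*=np.sign(vF[1]);vL*=np.sign(vL[0])
ex=vL+np.array([vF[1],-vF[0]])*2; ex/=np.linalg.norm(ex); ey=np.array([-ex[1],ex[0]])
yaw=np.arctan2(ex[1],ex[0]); print("yaw deg",np.degrees(yaw))
print("depth of deck",(cB-cF)@ex)
o=ex*((cF@ex+cB@ex)/2)+ey*(cL@ey-170); print("origin",o)
# in cabinet frame
Q=(P[...,:2]*1000-o)@np.stack([ex,ey],1); zz=z*1000
def st(n,k):
    print(n,k.sum(),"x",np.percentile(Q[k][:,0],[2,50,98]).round(1),"y",np.percentile(Q[k][:,1],[2,50,98]).round(1),"z",np.median(zz[k]).round(1))
box=(abs(Q[...,0])<110)&(abs(Q[...,1])<180)
st("plate",box&(zz>111)&(zz<122)&(Q[...,0]<-45)&(Q[...,1]>30))
st("tab",box&(zz>143)&(zz<160)&(Q[...,0]<-30)&(Q[...,1]>30))
st("jig",box&(zz>165)&(zz<185)&(Q[...,1]>100))
k=box&(Q[...,1]<15)&(Q[...,1]>-155)&(Q[...,0]<90)&(zz>108)
A=np.c_[Q[k][:,0],np.ones(k.sum())]; s=np.linalg.lstsq(A,zz[k],rcond=None)[0]; print("lid angle",-np.arctan(s[0]), "z at x=96",s[0]*96+s[1])
st("lid",k)
b=np.array([[-70,89],[-70,84],[-100,-70]]); print((o+b[:,:1]*ex+b[:,1:]*ey).round(1))
T=(abs(P[...,0]-.4)<.4)&(zz>20)&(Q[...,0]<-105)&(Q[...,0]>-250)&(abs(Q[...,1])<200); st("front things",T)
E
```

```text
L [583.5156  135.00479] 8.076394
F [491.1117   65.72692] -81.84012
B [692.1802   53.52803] -81.99738
yaw deg 8.132047
depth of deck 197.32108
origin [604.9753   -33.655563]
plate 541 x [-88.7 -69.5 -49.9] y [ 51.1  96.3 130. ] z 118.3
tab 127 x [-91.  -64.5 -36.6] y [66.9 71.6 76.6] z 151.7
jig 265 x [40.8 61.  81.3] y [100.5 114.4 130.9] z 178.3
lid angle 0.6264704368026612 z at x=96 104.48324727943239
lid 4696 x [-58.5   5.1  85.2] y [-151.5  -69.7   11.6] z 171.6
[[ 523.1   44.5]
 [ 523.8   39.6]
 [ 515.9 -117.1]]
front things 1281 x [-206.2 -126.  -126. ] y [-82.3  -5.1  -5.1] z 1008.6
```

```bash
python3 -m handwheel '[[[-1,0,0,-7,0,0,0],[-1,0,0,-7,0,0,0],[-1,-6,-6,-7,0,0,-5],[-1,-10,-10,-7,0,0,-10],[-1,-15,-15,-7,0,0,-15],[-1,-20,-19,-7,0,0,-21.4],[-1,-25,-24,-7,0,0,-21.4],[-1,-29,-28,-7,0,0,-21.4],[-1,-29,-28,-7,0,0,-21.4]]]'
```

```text
time_s: 1.23
eef_pos: [0.3511, 0.2176, 0.3007]
eef_rot: [-0.0, -0.069, 0.998, -0.0]
wrist_force: [-0.1, 0.1, 0.1]
opening: -0.003
grasp_force: 0.0
```

```bash
cat >> h.py <<'E'
from scipy.spatial.transform import Rotation as Ro
O=np.array([605.,-33.7]); yaw=np.radians(8.13)
C=np.array([[np.cos(yaw),-np.sin(yaw)],[np.sin(yaw),np.cos(yaw)]])
def go(x,y,z):
    "own mm target (tip) -> tool shift in cm and turn; prints own pose"
    o=status.get_obs(); p=np.array(o["eef_pos"])*1000; R=Ro.from_quat(np.roll(o["eef_rot"],-1)).as_matrix()
    print("t",o["time_s"],"own",((p[:2]-O)@C).round(1),"z",p[2].round(1),"F",np.round(o["wrist_force"],1))
    t=np.r_[O+C@[x,y],z]; print("shift cm",(R.T@(t-p)/10).round(2))
    W=np.eye(3); W[:2,:2]=C; print("turn",np.degrees(Ro.from_matrix(R.T@W@np.diag([-1,1,-1])).as_rotvec()).round(1))
E
python3 -c "
from h import *
go(-40,-80,260)"
```

```text
t 1.225 own [-215.8  284.7] z 300.7 F [-0.1  0.1  0.1]
shift cm [-17.74 -36.38   4.08]
turn [-0.  -0.  -0.3]
```

```bash
python3 -m handwheel '[[[-1,-3,-5,0,0,0,-0.3],[-1,-6,-10,0,0,0,-0.3],[-1,-9,-15,0,0,0,-0.3],[-1,-12,-20,0,0,0,-0.3],[-1,-15,-25,0,0,0,-0.3],[-1,-17.7,-30,0,0,0,-0.3],[-1,-17.7,-36.4,0,0,0,-0.3],[-1,-17.7,-36.4,2,0,0,-0.3],[-1,-17.7,-36.4,4,0,0,-0.3],[-1,-17.7,-36.4,4,0,0,-0.3]]]'; python3 -c "
from h import *
go(-40,-80,150)"
```

```text
time_s: 2.48
eef_pos: [0.5751, -0.1151, 0.2585]
eef_rot: [-0.002, -0.073, 0.997, 0.001]
wrist_force: [-0.5, 0.3, 0.4]
opening: -0.0
grasp_force: 0.0
t 2.475 own [-41.2 -76.4] z 258.5 F [-0.5  0.3  0.4]
shift cm [-0.16 -0.39 10.85]
turn [ 0.2 -0.3  0.2]
```

```bash
python3 -m handwheel '[[[-1,0,0,2,0,0,0],[-1,0,0,3.5,0,0,0],[-1,0,0,5,0,0,0],[-1,0,0,6.5,0,0,0],[-1,0,0,8,0,0,0],[-1,0.5,0,9.5,0,0,0],[-1,1,0,11,0,0,0],[-1,1.5,0,12,0,0,0]]]'; python3 -c "
from h import *
go(-65,-80,100)"
```

```text
time_s: 3.48
eef_pos: [0.5612, -0.1175, 0.1401]
eef_rot: [-0.0, -0.073, 0.997, 0.0]
wrist_force: [1.6, 0.9, 1.0]
opening: -0.001
grasp_force: 0.7
t 3.475 own [-55.2 -76.8] z 140.1 F [1.6 0.9 1. ]
shift cm [ 0.98 -0.32  4.01]
turn [ 0.  -0.   0.2]
```

```bash
python3 -m handwheel '[[[-1,0.5,0,1,0,0,0],[-1,1,0,2,0,0,0],[-1,1,0,3,0,0,0],[-1,1,0,3.5,0,0,0],[-1,1,0,3.8,0,0,0],[-1,1,0,4,0,0,0],[-1,1,0,4.1,0,0,0],[-1,1,0,4.2,0,0,0],[-1,1,0,4.2,0,0,0]]]'; python3 -c "
from h import *
go(-65,-80,100)"
```

```text
time_s: 4.6
eef_pos: [0.5519, -0.119, 0.1]
eef_rot: [0.0, -0.073, 0.997, -0.0]
wrist_force: [-2.8, 0.9, 6.2]
opening: -0.004
grasp_force: 2.8
t 4.6 own [-64.6 -77. ] z 100.0 F [-2.8  0.9  6.2]
shift cm [ 0.04 -0.3   0.  ]
turn [-0.   0.   0.2]
```

```bash
python3 -m handwheel '[[[-1,0,0,0.1,0,0,0],[-1,0,0,0.2,0,0,0],[-1,0,0,0.2,0,0,0]]]'; python3 -m handwheel '[[[-1,0,0,-3,0,0,0],[-1,0,0,-8,0,0,0],[-1,0,0,-14,0,0,0],[-1,5,0,-15,0,0,0],[-1,11,0,-15,0,0,0],[-1,17,0,-15,0,0,0],[-1,17,0,-15,0,0,0]]]'; python3 - <<'E'
from h import *
c=camera("top"); P=pts(c); Q=(P[...,:2]*1000-O)@C; z=P[...,2]*1000
k=(abs(Q[...,0])<85)&(Q[...,1]<10)&(Q[...,1]>-155)&(z<115)&(z>80)
A=np.c_[Q[k],np.ones(k.sum())]; print(k.sum(),np.linalg.lstsq(A,z[k],rcond=None)[0])
k=(Q[...,0]<-30)&(Q[...,0]>-100)&(Q[...,1]<130)&(Q[...,1]>40)&(z>140)&(z<160); print("tab",np.percentile(Q[k],[2,98],axis=0),np.median(z[k]))
cv2.imwrite("pics/t2.png",cv2.resize(c["frame"][145:300,165:365],(800,600)))
go(-70,108,250)
E
```

```text
time_s: 4.97
eef_pos: [0.552, -0.1191, 0.0999]
eef_rot: [0.0, -0.073, 0.997, -0.0]
wrist_force: [-9.6, 2.4, 18.9]
opening: -0.001
grasp_force: 9.8
time_s: 5.85
eef_pos: [0.3809, -0.1436, 0.2471]
eef_rot: [0.0, -0.072, 0.997, -0.0]
wrist_force: [0.2, -0.1, 0.3]
opening: -0.001
grasp_force: 0.0
5012 [-6.38974586e-04  6.58806541e-04  1.00179529e+02]
tab [[-91.00584244  66.73147629]
 [-36.47297337  76.51940396]] 152.07667445407785
t 5.9 own [-235.5  -77.8] z 247.8 F [ 0.6  0.1 -0.6]
shift cm [-16.58  18.55  -0.22]
turn [-0.1  0.1  0.1]
```

View pics/t2.png

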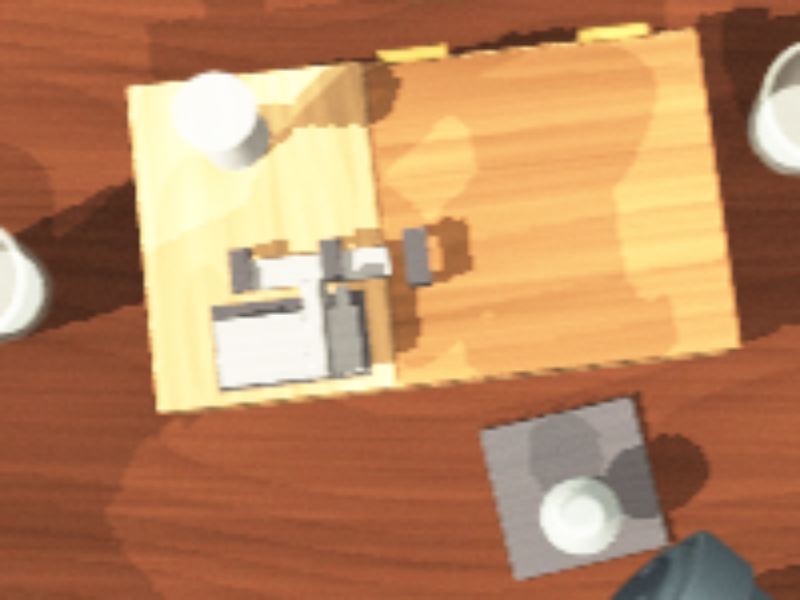

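The lid is shut flat: its plane lies at 100.2 mm with no slope. The plate is at px (265,350) and the tab at (315,330). Next I move above the plate, behind the tab.

```bash
python3 -m handwheel '[[[-1,-4,4.5,0,0,0,0],[-1,-8,9,0,0,0,0],[-1,-12,14,0,0,0,0],[-1,-16.6,18.5,0,0,0,0],[-1,-16.6,18.5,2,0,0,0],[-1,-16.6,18.5,6,0,0,0],[-1,-16.6,18.5,10,0,0,0],[-1,-16.6,18.5,11.5,0,0,0],[-1,-16.6,18.5,11.5,0,0,0]]]'; python3 -c "
from h import *
go(-70,108,108)"
```

```text
time_s: 7.02
eef_pos: [0.5211, 0.0638, 0.1316]
eef_rot: [-0.001, -0.073, 0.997, 0.0]
wrist_force: [-0.7, -0.5, 0.5]
opening: -0.0
grasp_force: 0.0
t 7.025 own [-69.3 108.4] z 131.6 F [-0.7 -0.5  0.5]
shift cm [ 0.07 -0.04  2.36]
turn [ 0.  -0.1  0.3]
```

```bash
python3 -m handwheel '[[[-1,0,0,0.8,0,0,0],[-1,0,0,1.2,0,0,0],[-1,0,0,1.6,0,0,0],[-1,0,0,2,0,0,0],[-1,0,0,2.3,0,0,0],[-1,0,0,2.3,0,0,0]]]'; python3 -c "
from h import *
go(-70,64,108)"
```

```text
time_s: 7.78
eef_pos: [0.5215, 0.0633, 0.1098]
eef_rot: [0.001, -0.073, 0.997, -0.0]
wrist_force: [-0.2, -0.4, 6.5]
opening: -0.0
grasp_force: 2.7
t 7.775 own [-68.9 107.9] z 109.8 F [-0.2 -0.4  6.5]
shift cm [ 0.12 -4.38  0.18]
turn [-0.   0.1  0.2]
```

```bash
python3 -m handwheel '[[[-1,0,-0.4,0.1,0,0,0],[-1,0,-0.8,0.1,0,0,0],[-1,0,-1.2,0.1,0,0,0],[-1,0,-1.6,0.1,0,0,0],[-1,0,-2,0.1,0,0,0],[-1,0,-2.4,0.1,0,0,0],[-1,0,-2.8,0.1,0,0,0],[-1,0,-3.2,0.1,0,0,0],[-1,0,-3.2,0.1,0,0,0]]]'; python3 -c "
from h import *
go(-70,62,108)"
```

```text
time_s: 8.9
eef_pos: [0.5258, 0.0326, 0.1088]
eef_rot: [0.0, -0.073, 0.997, 0.001]
wrist_force: [-0.7, 5.1, 6.5]
opening: 0.003
grasp_force: 3.3
t 8.9 own [-69.   76.8] z 108.8 F [-0.7  5.1  6.5]
shift cm [ 0.1  -1.48  0.08]
turn [0.1 0.  0.2]
```

```bash
python3 -m handwheel '[[[-1,0,-0.4,0,0,0,0],[-1,0,-0.8,0,0,0,0],[-1,0,-1.1,0,0,0,0],[-1,0,-1.3,0,0,0,0],[-1,0,-1.3,0,0,0,0]]]'; python3 -c "
from h import *
go(-70,62,108)"
```

```text
time_s: 9.52
eef_pos: [0.5268, 0.0253, 0.1093]
eef_rot: [-0.0, -0.073, 0.997, 0.005]
wrist_force: [-4.7, 28.6, 15.7]
opening: -0.0
grasp_force: 13.2
t 9.525 own [-69.1  69.5] z 109.3 F [-4.7 28.6 15.7]
shift cm [ 0.1  -0.75  0.12]
turn [0.6 0.  0.3]
```

```bash
python3 -m handwheel '[[[-1,0,-1.0,0,0,0,0],[-1,0,0.2,0,0,0,0],[-1,0,0.2,0,0,0,0]]]'; python3 - <<'E'
from h import *
c=camera("scene"); P=pts(c); Q=(P[...,:2]*1000-O)@C; z=P[...,2]*1000
k=(Q[...,0]<-38)&(Q[...,0]>-100)&(Q[...,1]<90)&(Q[...,1]>20)&(z>126)&(z<150); print(k.sum(),"tab lid-side face y",np.percentile(Q[k][:,1],[5,25,50,75,95]))
v,u=np.where((abs(Q[...,0]+60)<60)&(abs(Q[...,1]-50)<60)&(z>95)&(z<160)); print(u.min(),u.max(),v.min(),v.max())
cv2.imwrite("pics/s3.png",cv2.resize(c["frame"][v.min()-20:v.min()+70,u.min()-30:u.min()+90],(800,600),interpolation=cv2.INTER_CUBIC))
go(-70,62,108)
E
```

```text
time_s: 9.9
eef_pos: [0.5277, 0.024, 0.11]
eef_rot: [0.001, -0.074, 0.997, 0.002]
wrist_force: [-3.7, 13.7, 15.0]
opening: 0.004
grasp_force: 9.8
136 tab lid-side face y [35.944373   36.82551296 37.79896721 39.1667175  70.69892764]
256 311 173 221
t 9.95 own [-68.4  68.1] z 110.0 F [-3.6 14.9 15.7]
shift cm [ 0.17 -0.61  0.2 ]
turn [0.2 0.1 0.3]
```

View pics/s3.png

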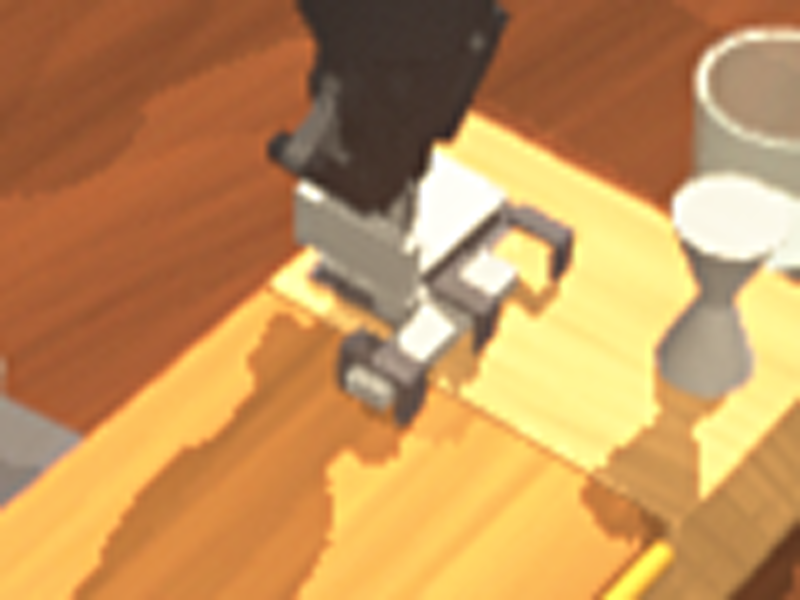

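The bolt is home: the tab's lid-side face is at own y 37.8 (38 expected), and the nose is through the bridge at px (375,375). I back off along the plate, then lift clear.

```bash
python3 -m handwheel '[[[-1,0,0.6,0,0,0,0],[-1,0,1.2,0,0,0,0],[-1,0,1.2,0,0,0,0],[-1,0,1.2,-1,0,0,0],[-1,0,1.2,-3,0,0,0],[-1,0,1.2,-8,0,0,0],[-1,0,1.2,-14,0,0,0],[-1,6,1.2,-17,0,0,0],[-1,12,1.2,-17,0,0,0],[-1,18,1.2,-17,0,0,0]]]'; python3 - <<'E'
from h import *
c=camera("top"); P=pts(c); Q=(P[...,:2]*1000-O)@C; z=P[...,2]*1000
k=(abs(Q[...,0])<85)&(Q[...,1]<10)&(Q[...,1]>-155)&(z<115)&(z>80); print("lid z",np.median(z[k]))
k=(Q[...,0]<-40)&(Q[...,0]>-95)&(Q[...,1]<130)&(Q[...,1]>10)&(z>143)&(z<160); print("tab",k.sum(),np.percentile(Q[k],[2,98],axis=0),np.median(z[k]))
k=(Q[...,0]<-55)&(Q[...,0]>-85)&(Q[...,1]<125)&(Q[...,1]>65); print("plate z",np.median(z[k]))
k=(Q[...,0]<-39)&(Q[...,0]>-49)&(Q[...,1]<60)&(Q[...,1]>52); print("stud z",z[k].round(1))
cv2.imwrite("pics/t4.png",cv2.resize(c["frame"][125:300,130:400],(800,520)))
go(-70,108,250)
E
```

```text
time_s: 11.2
eef_pos: [0.3453, 0.0067, 0.2785]
eef_rot: [-0.0, -0.073, 0.997, -0.0]
wrist_force: [-1.7, -0.7, 1.4]
opening: -0.001
grasp_force: 0.0
lid z 100.02710268770221
tab 110 [[-89.9846274   39.64369919]
 [-41.70156208  49.37105055]] 152.42966054225525
plate z 118.34636035300483
stud z [120.3 118.1 121.4 122.  117.4 120.1 103.8 119.5 121.  119.5 100.2 120.7
 119.1 121.   98.5 121.3 119.8 121.6  97.9]
t 11.25 own [-257.8   78.5] z 277.2 F [-2.6  2.5 -2.9]
shift cm [-18.81   2.84   2.64]
turn [ 0.  -0.2  0.3]
```

View pics/t4.png

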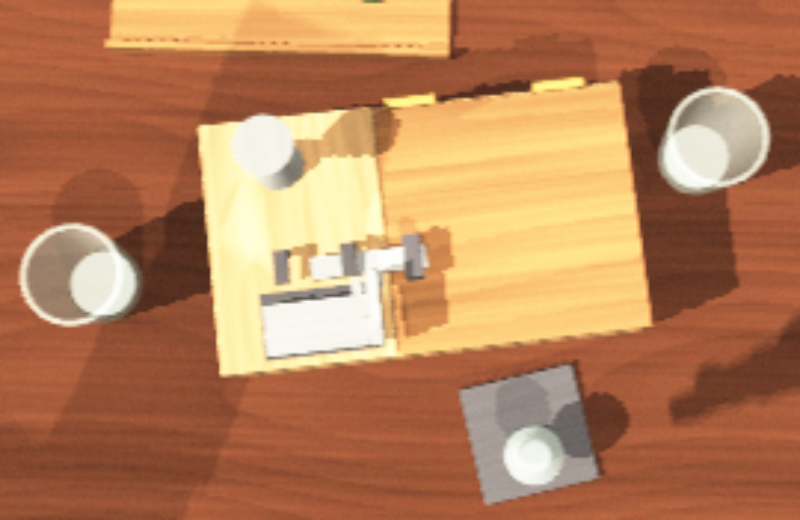

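The lid is shut, the tab is home at px (375,310), the plate is back up at z 118.3 (stud about 120), and nothing else has moved. I'll hand in.

```bash
python3 -m handwheel '[[[-1,0,0,0,0,0,0],[-1,0,0,0,0,0,0]]]'; python3 -c "
from bench import ctrl
print(ctrl.hand_in())"
```

```text
time_s: 11.5
eef_pos: [0.348, 0.0065, 0.2786]
eef_rot: [0.0, -0.073, 0.997, -0.0]
wrist_force: [1.0, 0.2, 0.8]
opening: -0.001
grasp_force: 0.0
the job is handed in; nothing more can be done
None
```

The lid is shut, the bolt is fully home, and the plate has sprung back up to lock it; the bystanders look unmoved in the last top view, and I handed the job in at 11.5 s (no verdict was returned).

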